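# Line up the desk supplies by height

### The job

Tidy the four loose supplies (glue stick, rubber stamp, label roll, blue staples box) onto the wooden strip in order of height: the tallest on the cork pad next to the red knob, then each shorter one on the next pad, so that the lowest is at the other end. Set each one centred on its pad, resting on it the same way up as it is now, and leave the mug behind where it is.

Things in the scene. Friction and masses are not known exactly. Their poses are not given: they have to be found in the camera images.
- glue_stick: Glue stick with red, white and green bands, standing upright: a cylinder 27 mm in diameter, 100 mm tall, 35 g. Origin: centre of its underside; z up along it. It starts standing anywhere on the worktop in front of the robot, clear of the strip
- rubber_stamp: Rubber stamp with a wooden block and a black turned handle, 58 mm tall in all. The block is 29 mm (x) by 62 mm (y) and reaches up to 18 mm; above it a neck 22 mm wide up to 28 mm, then the round handle, 28 mm wide, from 28 to 58 mm. 60 g. Origin: centre of its underside; z up. It starts standing anywhere on the worktop in front of the robot, clear of the strip
- label_roll: White roll of blank labels with a brown core, standing on its flat end: a solid cylinder 60 mm in diameter, 40 mm tall, 110 g. Origin: centre of its underside; z up along its axis. It starts standing anywhere on the worktop in front of the robot, clear of the strip
- staples_box: Blue carton of staples lying flat: 36 mm (x) by 68 mm (y), 22 mm tall. Origin: centre of its underside; z up. It starts standing anywhere on the worktop in front of the robot, clear of the strip
- pad_a: One of four identical round cork pads, 70 mm across, 3 mm thick, fixed in a straight row 85 mm centre to centre along a low dark-wood strip (78 x 400 mm, 12 mm high). Origin: centre of its underside, on the strip's top; the pad's top is 3 mm higher, 15 mm above the worktop. z up, y along the row, x across it. Place and angle vary. pad_a is at one end of the row.
- pad_b: One of four identical round cork pads, 70 mm across, 3 mm thick, fixed in a straight row 85 mm centre to centre along a low dark-wood strip (78 x 400 mm, 12 mm high). Origin: centre of its underside, on the strip's top; the pad's top is 3 mm higher, 15 mm above the worktop. z up, y along the row, x across it. Place and angle vary. pad_b is next to pad_a.
- pad_c: One of four identical round cork pads, 70 mm across, 3 mm thick, fixed in a straight row 85 mm centre to centre along a low dark-wood strip (78 x 400 mm, 12 mm high). Origin: centre of its underside, on the strip's top; the pad's top is 3 mm higher, 15 mm above the worktop. z up, y along the row, x across it. Place and angle vary. pad_c is next to pad_b.
- pad_d: One of four identical round cork pads, 70 mm across, 3 mm thick, fixed in a straight row 85 mm centre to centre along a low dark-wood strip (78 x 400 mm, 12 mm high). Origin: centre of its underside, on the strip's top; the pad's top is 3 mm higher, 15 mm above the worktop. z up, y along the row, x across it. Place and angle vary. pad_d is next to pad_c, at the other end of the row.
- red_knob: Red plastic knob, 24 mm in diameter, 14 mm high, fixed on one end of the strip in line with the pads, 54.5 mm beyond the centre of the end pad (pad_a or pad_d: it varies). The other end has a grey knob of the same shape. Origin: centre of its underside, on the strip's top.
- mug: White mug, 92 mm in diameter, 95 mm tall, with a handle, standing loose behind the work. Origin: about the centre of its underside. To be left alone.
Things that resemble listed ones, but are neither listed nor needed, are in the scene too. Leave any orange or turquoise look-alike of the glue_stick alone.

How it is judged:
By the outcome, as a careful person would: the job done as asked, in the order asked, and still so for the second after the job is handed in, with the robot touching nothing.
It also fails if it takes over 104 s, if anything falls off the work surface, if the arm or the gripper's body presses on something with over 40 N, if the wrist force passes 120 N, or if a joint passes its speed limit or range.

### The arm

A 7-joint arm with a two-finger parallel gripper is mounted at the origin on the work surface; the furniture and walls round the work are solid. World frame = base frame: x ahead of the robot, y to its left, z up, the work surface at z = 0. Lengths are in m, angles in rad, forces in N, time in s.
With the tool pointing down it reaches from about 0.35 to 0.9 m from the base axis. Payload 8.1 kg.
Tool frame: the origin (TCP) lies midway between the tips of the shut fingers; the grasp point (between the pads) lies 19 mm behind it (bot.grasp_offset is the distance from the TCP to the grasp point, in m); z points along the fingers, y is the line along which they close (so a half turn about z gives the same grasp; the last joint's range is limited). The gripper opens to 85 mm and grips with 20 to 120 N. Pads are 22 mm wide; open, the fingers measure 114 mm over their backs; the gripper's body (76 mm by 85 mm) begins 54 mm behind the grasp point. The pads swing forward as they close: fully open they stand 13 mm farther back than shut.
Start: joints at [1.145, 0.434, 0.025, 1.573, -0.012, 1.134, -0.075], TCP at [0.198, -0.593, 0.231] pointing down, gripper open.
Joint ranges: [-2.62, 2.62], [-0.44, 2.09], [-1.27, 1.32], [0.08, 2.57], [-1.32, 4.46], [0.12, 2], [-2.74, 2.74]. Speed limits (rad/s): [2.22, 2.22, 3.01, 3.01, 3.14, 3.14, 3.14].

### API

Orientations are given as a unit quaternion [x, y, z, w].
In Python, from cell import bot, effector, solver, cams, workorder gives the robot as it stands. Calls block until the motion is done:
- bot.movep(position, orientation): joint-space move of the TCP to a pose.
- bot.line_to(position, rot=None, speed=0.15, stop_force=None): straight line of the TCP; rot=None keeps the orientation; speed is the mean speed in m/s. With stop_force (N) it stops when the force on the tool has changed by that much, and returns True; else False.
- bot.move_j(angles): joint-space move.
- effector.gripper_to(opening, effort=None): finger opening in m; effort is the grip in N (None keeps the last); returns when the fingers have stopped.
- bot.sleep(seconds).
- solver.inverse_kinematics(position, orientation): joint angles nearest the present ones, or None.
- cams.read_camera(name): name is "side" or "top" or "wrist"; returns (picture, depth): 420x560x3 uint8, red, green, blue; 420x560 float32, m along the optical axis (not along the pixel's ray), 0 where there is no reading.
- cams.camera_info(name): a dict with "intrinsics" (3x3 intrinsics, pixels), "dist_coeffs" ([k1, k2, p1, p2, k3] as OpenCV has them; the pictures are not rectified), "R" (3x3) and "t" (3): a world point X has camera coordinates R X + t; the wrist camera has in their place "T_tool_cam" (4x4, takes a point from camera to tool coordinates, whose origin is the TCP and whose axes are the flange's). Camera axes: x right, y down, z forward; pixel columns grow to the right and rows downward; lengths in m; the calibration is good to about 2 mm. A picture is of the moment at which its call begins: read the wrist's pose just before it. camera_info takes no time and is no camera call.
A pose or a line that the arm cannot do raises bot.PlanningError and nothing moves.
- workorder.sign_off(): hands the job in; it is judged then, once.
Trained networks look in the newest picture that a camera, given by its name, has taken for a name from the list of things; names that differ only in an ending like _2 or _b are one class to them, and where a whole thing is asked for, a point or a joint stands for the part that bears it (a point fixed in the world has none). Each returns a list of dicts, best first, with "p" (0 to 1); they miss things now and then, are a little off and sometimes report something else, mostly with a low value. They report only what shows in the picture. A call takes as long as a camera call. They do not tell look-alikes from the thing itself.
- cams.regions_of(camera, label): "pixels" (420x560 bool, what is visible of it).
- cams.place_of(camera, label): "point" ([x, y, z] in m, in world coordinates, good to about 4 mm: a listed point, or the origin of a listed thing).
Readings, each from a call of its own:
- bot.current_time_s(): time.
- bot.current_qpos(): joint angles.
- bot.current_joint_vel(): joint speeds.
- bot.current_tau(): joint torques, N m.
- bot.current_tcp_pos(): TCP position.
- bot.current_eef_rot(): TCP orientation.
- bot.current_contact_force(): force on the tool from outside, world axes, zero at the start.
- bot.current_ft_torque(): the same for the moment, N m.
- bot.current_opening(): finger opening in m.
- bot.current_gripper_force(): force on a finger pad.
Only numpy, scipy, OpenCV 4.12 (cv2) and the standard library are available. Lean on these libraries where they do the work, as an engineer would, in place of code of your own. Each camera call takes 0.05 s, during which the arm holds its last target. There are 200 camera calls.

## Working session

There is one attempt and no reset: what is moved stays moved. The work goes in short steps, each a Python script; the robot and the scene stay as the last script left them, time stands still between calls to the robot, and variables do not carry over. Pictures are saved under pics/ and viewed, at most 14 in all, crops included, and the job is handed in when it is done.

```bash
ls; mkdir -p pics; python3 - <<'E'
from cell import bot, effector, solver, cams, workorder
import cv2,numpy as np
for c in ("top","side"):
    p,d=cams.read_camera(c); cv2.imwrite(f"pics/{c}0.png",p[:,:,::-1]); np.savez(f"{c}0.npz",p=p,d=d)
    for n in ["glue_stick","rubber_stamp","label_roll","staples_box","pad_a","red_knob","mug"]:
        print(c,n,[(round(r["p"],2),np.round(r["point"],3).tolist()) for r in cams.place_of(c,n)][:6])
i=cams.camera_info("top");print(i)
print(bot.current_eef_rot(),bot.current_time_s())
E
```

```text
pics
top glue_stick [(0.7, [0.372, 0.283, 0.002]), (0.55, [0.461, 0.274, 0.003]), (0.27, [0.784, 0.054, 0.001])]
top rubber_stamp [(0.48, [0.397, -0.322, -0.003]), (0.19, [0.786, 0.054, -0.002])]
top label_roll [(0.82, [0.693, -0.035, -0.002])]
top staples_box [(0.72, [0.448, 0.38, -0.002])]
top pad_a [(0.76, [0.409, -0.109, 0.014]), (0.71, [0.449, 0.057, 0.009]), (0.69, [0.472, 0.139, 0.013]), (0.6, [0.43, -0.02, 0.012])]
top red_knob [(0.59, [0.396, -0.156, 0.016])]
top mug [(0.72, [0.787, 0.057, -0.0])]
side glue_stick [(0.81, [0.38, 0.28, -0.002]), (0.81, [0.291, 0.207, 0.002]), (0.48, [0.462, 0.28, -0.001]), (0.34, [0.688, -0.028, 0.001]), (0.33, [0.455, 0.38, 0.003])]
side rubber_stamp [(0.65, [0.397, -0.326, -0.005])]
side label_roll [(0.76, [0.687, -0.031, 0.002])]
side staples_box [(0.65, [0.453, 0.383, -0.001])]
side pad_a [(0.93, [0.411, -0.11, 0.011]), (0.83, [0.472, 0.142, 0.009]), (0.76, [0.429, -0.025, 0.01]), (0.66, [0.453, 0.06, 0.008])]
side red_knob [(0.6, [0.454, 0.062, 0.011]), (0.47, [0.401, -0.157, 0.008])]
side mug []
{'intrinsics': array([[463.79981288,   0.        , 274.62932833],
       [  0.        , 463.79981288, 205.89382873],
       [  0.        ,   0.        ,   1.        ]]), 'dist_coeffs': array([0.00676338, 0.        , 0.        , 0.        , 0.        ]), 'R': array([[-0.04826693, -0.9988277 , -0.00367878],
       [-0.95781155,  0.04732894, -0.2834731 ],
       [ 0.2833149 , -0.0101588 , -0.95897313]]), 't': array([0.05319246, 0.53967201, 1.12684203])}
[9.87017022e-01 1.60615680e-01 1.14944618e-05 4.72511984e-05] 0.8
```

View pics/top0.png

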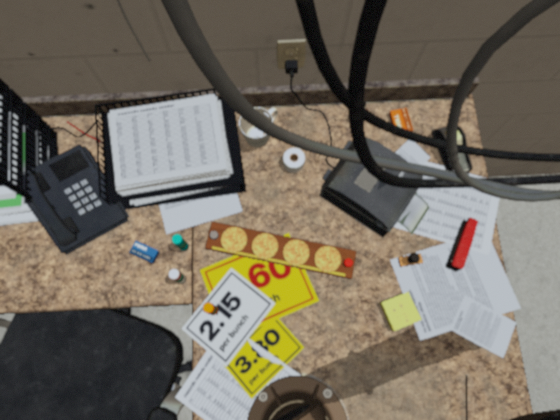

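View pics/side0.png

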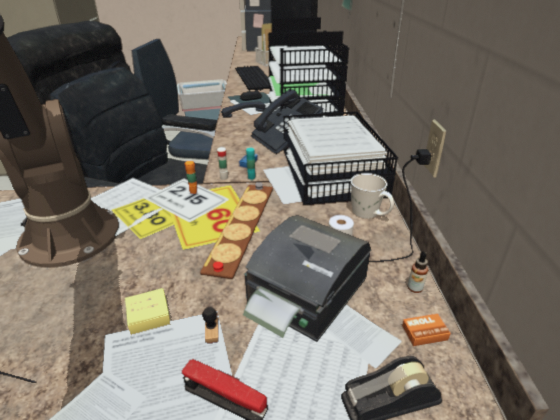

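The top image shows the strip from (210,235) to (350,265), with the red knob at (348,263). The real glue stick is at (174,275), and its look-alikes are turquoise at (178,241) and orange at (211,308). The roll is at (292,160) between the mug and the printer, the box at (144,252) and the stamp at (412,258). The side view agrees with all of this.

```bash
cat > h.py <<'E'
from cell import bot, effector, solver, cams, workorder
import cv2,numpy as np
from scipy.spatial.transform import Rotation as Ro
def cloud(cam,d,pose=None):
    i=cams.camera_info(cam);K=i["intrinsics"];v,u=np.mgrid[:420,:560]
    n=cv2.undistortPoints(np.stack([u,v],-1).reshape(-1,1,2).astype(float),K,i["dist_coeffs"]).reshape(420,560,2)
    X=np.dstack([n*d[...,None],d])
    if pose is None: X=(X-i["t"])@i["R"]
    else:
        T=i["T_tool_cam"];X=(X@T[:3,:3].T+T[:3,3])@Ro.from_quat(pose[1]).as_matrix().T+pose[0]
    X[d<=0]=np.nan
    return X
def down(yaw):  # closing axis (tool y) along world angle yaw
    y=np.array([np.cos(yaw),np.sin(yaw),0]);z=np.array([0,0,-1.])
    return Ro.from_matrix(np.c_[np.cross(y,z),y,z]).as_quat()
E
python3 - <<'E'
from h import *
print(bot.grasp_offset, cams.camera_info("wrist"))
for c in ("top","side"):
    X=cloud(c,np.load(c+"0.npz")["d"])
    def f(n,x,y,r,z0,z1):
        m=(np.hypot(X[...,0]-x,X[...,1]-y)<r)&(X[...,2]>z0)&(X[...,2]<z1);P=X[m]
        if len(P)<5: print(c,n,len(P));return
        (cx,cy),wh,a=cv2.minAreaRect(P[:,:2].astype(np.float32)*1000)
        print(c,n,len(P),"mean",P.mean(0).round(4),"rect",round(cx),round(cy),np.round(wh),round(a,1),"zmax",P[:,2].max().round(3))
    f("glue",.376,.281,.03,.09,.12);f("stampH",.397,-.324,.03,.045,.07);f("stampB",.397,-.324,.045,.008,.022)
    f("roll",.69,-.033,.045,.03,.05);f("box",.45,.38,.05,.014,.03)
    f("table",.38,-.25,.04,-.03,.03)
    for n,x,y in (("a",.41,-.11),("b",.43,-.022),("c",.451,.058),("d",.472,.14)): f(n,x,y,.045,.004,.03)
    # height map 3cm cells near roll
    print("heights cm, rows x .58-.80, cols y -.2..0.1")
    for x in np.arange(.55,.82,.03):
        r=[]
        for y in np.arange(-.2,.12,.03):
            z=X[...,2][(abs(X[...,0]-x)<.015)&(abs(X[...,1]-y)<.015)&(X[...,2]<.6)]
            r.append("%3.0f"%(100*np.percentile(z,98)) if len(z) else " .")
        print("%.2f"%x,*r)
    z=X[(X[...,2]>.13)&(X[...,0]>.2)&(X[...,0]<.85)&(abs(X[...,1])<.45)]
    if len(z): print("high pts",len(z),z.min(0).round(2),z.max(0).round(2))
E
```

```text
0.0187 {'intrinsics': array([[341.32939896,   0.        , 285.88660507],
       [  0.        , 341.32939896, 210.41780083],
       [  0.        ,   0.        ,   1.        ]]), 'dist_coeffs': array([-0.08159618,  0.        ,  0.        ,  0.        ,  0.        ]), 'T_tool_cam': array([[-1.37247550e-04, -9.52519651e-01, -3.04477087e-01,
         7.81345195e-02],
       [ 9.99999600e-01,  1.38436383e-04, -8.83846050e-04,
        -8.93762259e-04],
       [ 8.84031437e-04, -3.04477086e-01,  9.52519250e-01,
        -1.40980162e-01],
       [ 0.00000000e+00,  0.00000000e+00,  0.00000000e+00,
         1.00000000e+00]])}
top glue 101 mean [0.3754 0.2813 0.1006] rect 376 281 [26. 24.] 1.4 zmax 0.108
top stampH 101 mean [ 0.3944 -0.3221  0.056 ] rect 395 -324 [29. 26.] 86.6 zmax 0.064
top stampB 139 mean [ 0.3924 -0.3163  0.018 ] rect 394 -320 [75. 49.] 75.5 zmax 0.022
top roll 339 mean [ 0.6887 -0.0322  0.0412] rect 690 -32 [60. 59.] 21.7 zmax 0.049
top box 354 mean [0.4509 0.3786 0.0234] rect 452 380 [70. 36.] 63.5 zmax 0.03
top table 704 mean [ 0.3797 -0.2501  0.0019] rect 380 -250 [78. 78
[... 1493 characters left out ...]
rect 429 -22 [89. 78.] 76.3 zmax 0.018
side c 471 mean [0.4515 0.0544 0.0136] rect 450 58 [88. 78.] 75.4 zmax 0.018
side d 393 mean [0.4732 0.136  0.0138] rect 472 140 [88. 77.] 71.4 zmax 0.025
heights cm, rows x .58-.80, cols y -.2..0.1
0.55  14  13  13  .  .  .  .  -0   0   0   0
0.58  14  14  13  12  .  .  .  .  .   0   0
0.61  14  13  13  .  .  .  .  .   0   0  13
0.64  13  13  12  .  .  .  .   0   0   0  13
0.67  13  12  .  .  .   4   4   0   0   0  13
0.70  12  .  .  .  .   4   4  .   0   0  13
0.73   9   0   1  .  .   4   4   0   9   9  13
0.76   0   0   1   0   0   0   0   9   9  -0  10
0.79   0   0   1   0   0   0   0   9   9  .   9
high pts 5417 [ 0.5  -0.31  0.13] [0.85 0.45 0.22]
```

```bash
cat >> h.py <<'E'
def look(x,y,z,yaw,tag):
    bot.movep([x,y,z],down(yaw)); bot.sleep(.2)
    pose=(np.array(bot.current_tcp_pos()),np.array(bot.current_eef_rot()))
    p,d=cams.read_camera("wrist"); cv2.imwrite(f"pics/{tag}.png",p[:,:,::-1]); return p,cloud("wrist",d,pose)
def fit(X,x,y,r,z0,z1):
    P=X[(np.hypot(X[...,0]-x,X[...,1]-y)<r)&(X[...,2]>z0)&(X[...,2]<z1)]
    (cx,cy),wh,a=cv2.minAreaRect(P[:,:2].astype(np.float32)*1000)
    print(len(P),"rect",round(cx/1e3,4),round(cy/1e3,4),np.round(wh,1),round(a,1),"mean",P.mean(0).round(4)); return cx/1e3,cy/1e3
def places(n):
    for r in cams.place_of("wrist",n): print(n,round(r["p"],2),np.round(r["point"],4))
E
python3 - <<'E'
from h import *
X=cloud("top",np.load("top0.npz")["d"]);Z=X[...,2]
m=(Z>.16); print("cable z",np.nanpercentile(Z[m&(X[...,0]<.8)],[0,1,5,50]))
m=m&(Z<.7)&(X[...,0]<.8)&(X[...,0]>.1);print(m.sum(),X[m].min(0) if m.any() else '',X[m].max(0) if m.any() else '')
p,W=look(.44,.015,.4,np.deg2rad(-14),"w_strip"); np.save("ws.npy",W)
places("pad_a");places("red_knob")
for x,y in ((.409,-.11),(.429,-.022),(.451,.058),(.472,.14)): fit(W,x,y,.05,.0135,.03)
print(bot.current_time_s())
E
```

```text
cable z [0.16001295 0.16855097 0.20068516 1.02649914]
3025 [ 0.11014477 -0.22145548  0.16001295] [0.79981956 0.67640775 0.6998616 ]
pad_a 0.95 [0.4524 0.0603 0.0124]
pad_a 0.89 [ 0.4313 -0.0246  0.0097]
pad_a 0.64 [0.4697 0.1396 0.007 ]
pad_a 0.31 [0.7872 0.0577 0.0039]
red_knob 0.49 [ 0.3939 -0.1572  0.0135]
642 rect 0.4021 -0.1104 [85.8 68. ] 48.4 mean [ 0.4064 -0.1107  0.0154]
651 rect 0.4296 -0.0223 [68.  66.5] 12.5 mean [ 0.4295 -0.022   0.0142]
730 rect 0.4473 0.0564 [78.3 67.4] 38.9 mean [0.4519 0.0614 0.0142]
844 rect 0.4721 0.1413 [85.4 68.7] 38.4 mean [0.4732 0.1441 0.0146]
3.55
```

View pics/w_strip.png

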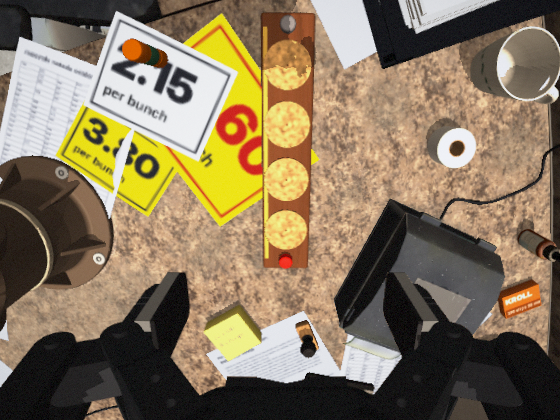

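The wrist view shows the pads at (288,65), (288,123), (288,180) and (286,230), with the red knob at (286,262) by the y = -0.11 pad. I'll fit the pads from colour and then pick the stamp, which is unambiguous.

```bash
python3 - <<'E'
from h import *
from scipy.optimize import least_squares
C0=np.array([[.409,-.11],[.429,-.023],[.451,.059],[.472,.14]])
def run(p,X):
    hsv=cv2.cvtColor(p,cv2.COLOR_RGB2HSV);m=((hsv[...,2]>170)&(hsv[...,1]>50)&(hsv[...,0]<30)).astype(np.uint8)
    m=cv2.morphologyEx(m,cv2.MORPH_CLOSE,np.ones((5,5),np.uint8));m=cv2.morphologyEx(m,cv2.MORPH_OPEN,np.ones((7,7),np.uint8))
    out=[]
    for c in cv2.findContours(m,cv2.RETR_EXTERNAL,cv2.CHAIN_APPROX_NONE)[0]:
        (u,v),r=cv2.minEnclosingCircle(c)
        mm=np.zeros_like(m);cv2.drawContours(mm,[cv2.convexHull(c)],-1,1,-1);P=X[mm>0]
        P=P[abs(P[:,2]-.015)<.008]
        if len(P)<100: continue
        q=P[:,:2].mean(0)
        if np.linalg.norm(C0-q,axis=1).min()<.02: out.append(q)
    out=np.array(sorted(out,key=lambda q:q[1])).round(4);print(out.tolist())
d=np.load("top0.npz");run(d["p"],cloud("top",d["d"]))
d=np.load("side0.npz");run(d["p"],cloud("side",d["d"]))
run(cv2.imread("pics/w_strip.png")[:,:,::-1].copy(),np.load("ws.npy"))
p,W=look(.395,-.30,.2,np.deg2rad(-14),"w_stamp")
fit(W,.395,-.324,.03,.04,.07);fit(W,.395,-.324,.05,.008,.022);places("rubber_stamp");print(bot.current_time_s())
E
```

```text
[[0.4074, -0.1054]]
[[0.42, -0.0304]]
[]
761 rect 0.3948 -0.3227 [28.7 27.9] 6.9 mean [ 0.3953 -0.3203  0.0529]
897 rect 0.3948 -0.3228 [25.9 62.3] 6.5 mean [ 0.3949 -0.3127  0.016 ]
5.25
```

View pics/w_stamp.png

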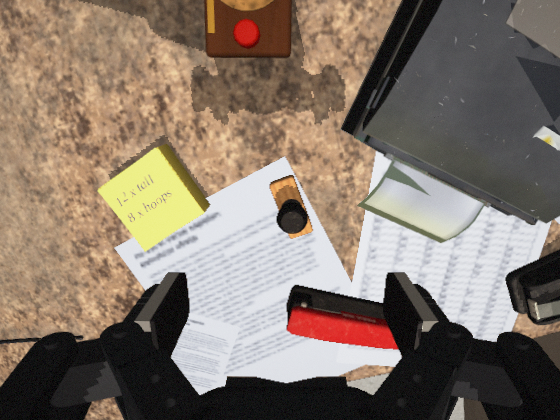

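```bash
python3 - <<'E'
from h import *
from scipy.optimize import minimize
def proj(cam,P,pose=None):
    i=cams.camera_info(cam)
    if pose is None: R,t=i["R"],i["t"]
    else:
        T=np.eye(4);T[:3,:3]=Ro.from_quat(pose[1]).as_matrix();T[:3,3]=pose[0];M=np.linalg.inv(T@i["T_tool_cam"]);R,t=M[:3,:3],M[:3,3]
    return cv2.projectPoints(P,cv2.Rodrigues(R)[0],t,i["intrinsics"],i["dist_coeffs"])[0][:,0]
a=np.linspace(0,2*np.pi,72,endpoint=False);cs=np.c_[np.cos(a),np.sin(a)]
def go(name,cam,img,pose=None):
    g=cv2.GaussianBlur(img[...,1].astype(np.float32),(3,3),0)
    def val(par,r):
        u=np.array([np.cos(par[2]),np.sin(par[2])])
        P=np.concatenate([par[:2]+k*.085*u+r*cs for k in(-1.5,-.5,.5,1.5)])
        uv=proj(cam,np.c_[P,np.full(len(P),.015)],pose).astype(np.float32)
        return cv2.remap(g,uv[:,:1].copy(),uv[:,1:].copy(),cv2.INTER_LINEAR)
    f=lambda q:-np.mean(np.clip(val(q,.0325),0,200)-val(q,.0375))
    s=minimize(f,[.4405,.017,np.deg2rad(76)],method="Nelder-Mead",options=dict(initial_simplex=[[.4405,.017,1.326],[.446,.017,1.326],[.4405,.023,1.326],[.4405,.017,1.36]],xatol=1e-5))
    u=np.array([np.cos(s.x[2]),np.sin(s.x[2])]);print(name,s.fun,s.x.round(4),[(s.x[:2]+k*.085*u).round(4).tolist() for k in(-1.5,-.5,.5,1.5)])
for c in("top","side"): go(c,c,np.load(c+"0.npz")["p"])
go("wrist","wrist",cv2.imread("pics/w_strip.png")[:,:,::-1],(np.array([.44,.015,.4]),down(np.deg2rad(-14))))
E
```

```text
top -40.87802505493164 [0.4403 0.0173 1.3143] [[0.4079, -0.106], [0.4295, -0.0238], [0.4511, 0.0585], [0.4726, 0.1407]]
side -38.954837799072266 [0.4406 0.0177 1.3154] [[0.4084, -0.1056], [0.4299, -0.0234], [0.4514, 0.0589], [0.4729, 0.1411]]
wrist -85.3564682006836 [0.4408 0.0196 1.3163] [[0.4087, -0.1038], [0.4301, -0.0215], [0.4515, 0.0607], [0.4729, 0.143]]
```

```bash
cat >> h.py <<'E'
C=np.array([.4406,.0182]);TH=1.3154;U=np.array([np.cos(TH),np.sin(TH)])
PAD={k:C+j*.085*U for k,j in zip("abcd",(-1.5,-.5,.5,1.5))}
YP=TH-np.pi/2
def pick(x,y,z,yaw,op,eff,hz=.25):
    effector.gripper_to(op,eff); bot.movep([x,y,hz],down(yaw))
    bot.line_to([x,y,z+.06],speed=.25)
    print("hit",bot.line_to([x,y,z],speed=.08,stop_force=15))
    effector.gripper_to(0.0,eff); print("opening",bot.current_opening(),"f",bot.current_gripper_force())
    bot.line_to([x,y,hz],speed=.2); print("opening",bot.current_opening(),"t",bot.current_time_s())
def place(pad,z,op,hz=.25,yaw=YP,off=(0,0)):
    x,y=PAD[pad]-off; bot.movep([x,y,hz],down(yaw))
    bot.line_to([x,y,z+.03],speed=.25)
    h=bot.line_to([x,y,z-.003],speed=.04,stop_force=4); zz=bot.current_tcp_pos()[2]
    print("contact",h,"dz",zz-z,"opening",bot.current_opening())
    effector.gripper_to(op); bot.line_to([x,y,hz],speed=.2); print("t",bot.current_time_s())
E
python3 - <<'E'
from h import *
z=.0245
pick(.3948,-.3227,z,YP,.06,35)
place("b",z+.015,.06)
p,W=look(*(PAD["b"]+[-.005,-.02]),.25,YP,"w_b")
fit(W,*PAD["b"],.03,.055,.085);print(PAD["b"]);fit(W,*PAD["b"],.05,.025,.037)
E
```

```text
hit False
opening 0.025688149607196054 f 34.247547034174204
opening 0.025110096677807666 t 9.35
contact True dz 0.00033138871604098535 opening 0.02535035029585376
t 13.7083
688 rect 0.4288 -0.023 [28.8 28.2] 76.2 mean [ 0.4295 -0.0216  0.0682]
[ 0.42986327 -0.02292144]
811 rect 0.4291 -0.0227 [26.1 62.4] 6.4 mean [ 0.4292 -0.0171  0.0311]
```

View pics/w_b.png

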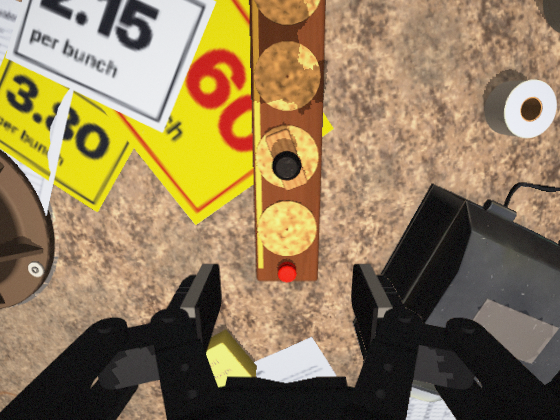

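The stamp is centred on pad b, at image (287,163) and within about 1 mm. Next is the glue stick.

```bash
python3 - <<'E'
from h import *
yaw=np.deg2rad(-60)
p,W=look(.375,.281,.25,yaw,"w_glue"); x,y=fit(W,.376,.281,.025,.092,.115)
P=p[(np.hypot(W[...,0]-x,W[...,1]-y)<.025)&(W[...,2]>.02)];print("colour",P.mean(0))
if abs(x-.376)<.006 and abs(y-.281)<.006:
    z=.041
    pick(x,y,z,yaw,.055,30,.28); place("a",z+.015,.055,.28)
    p,W=look(*(PAD["a"]+[-.005,-.02]),.27,YP,"w_a"); fit(W,*PAD["a"],.03,.105,.13);print(PAD["a"])
E
```

```text
703 rect 0.376 0.2846 [26.1 26. ] 10.3 mean [0.3766 0.2847 0.098 ]
colour [41.00433815 39.49755284 38.64082314]
hit False
opening 0.02540875305819056 f 29.873184263706207
opening 0.02557616240580828 t 19.8583
contact True dz -0.0001345542562090421 opening 0.025699734816768263
t 24.7333
714 rect 0.4078 -0.1046 [25.9 25.9] 75.5 mean [ 0.4076 -0.104   0.113 ]
[ 0.40838982 -0.10516431]
```

View pics/w_glue.png

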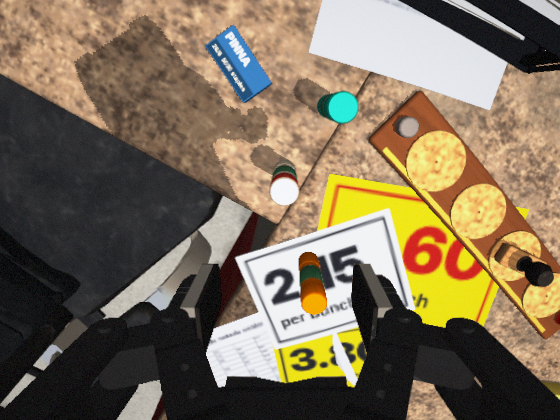

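View pics/w_a.png

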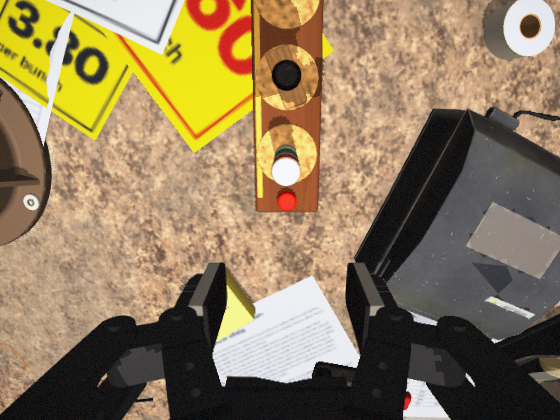

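The first picture shows the white-capped stick at (285,185), apart from the turquoise one at (343,107) and the orange one at (312,295). The second shows it on pad a at (285,170), beside the red knob. Next is the roll.

```bash
python3 - <<'E'
from h import *
yaw=np.deg2rad(-45)
p,W=look(.67,-.05,.28,yaw,"w_roll"); x,y=fit(W,.69,-.033,.045,.034,.05)
if abs(x-.69)<.007 and abs(y+.033)<.007:
    z=.004
    pick(x,y,z,yaw,.085,50,.28); place("c",z+.015,.085,.28)
    p,W=look(*(PAD["c"]+[-.005,-.02]),.27,YP,"w_c"); fit(W,*PAD["c"],.05,.048,.07);print(PAD["c"])
E
```

```text
1952 rect 0.6904 -0.031 [59.5 58.5] 44.9 mean [ 0.691  -0.0304  0.0383]
hit False
opening 0.05872498536549056 f 53.94595384597778
opening 0.05896414189120185 t 31.025
contact True dz 0.0008759051046076209 opening 0.05868765080152014
t 35.625
2185 rect 0.4501 0.06 [59.3 59.2] 29.6 mean [0.4503 0.0605 0.0533]
[0.45133673 0.05932144]
```

View pics/w_c.png

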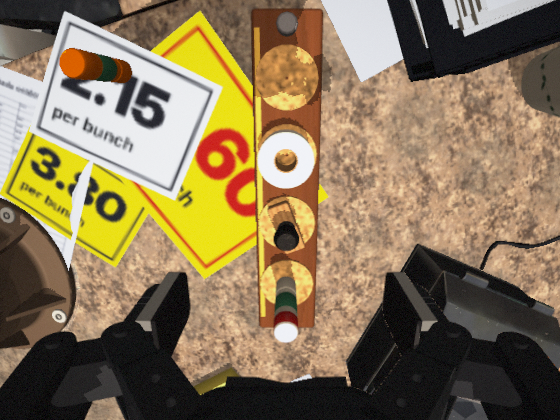

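The roll sits centred on pad c at image (286,160), with the others undisturbed. Last is the box.

```bash
python3 - <<'E'
from h import *
p,W=look(.44,.36,.25,np.deg2rad(-27),"w_box")
P=W[(np.hypot(W[...,0]-.452,W[...,1]-.38)<.055)&(W[...,2]>.016)&(W[...,2]<.03)]
fit(W,.452,.38,.055,.016,.03)
(x,y),wh,a=cv2.minAreaRect(P[:,:2].astype(np.float32)*1000);x/=1e3;y/=1e3
yaw=np.deg2rad(a if wh[0]<wh[1] else a-90);yaw=(yaw+np.pi/2)%np.pi-np.pi/2
print(np.rad2deg(yaw))
if abs(x-.452)<.007 and abs(y-.38)<.007 and abs(np.rad2deg(yaw)+27)<10:
    z=.004
    pick(x,y,z,yaw,.062,35,.25); place("d",z+.015,.062,.25)
    p,W=look(*(PAD["d"]+[-.005,-.02]),.27,YP,"w_d"); fit(W,*PAD["d"],.05,.03,.045);print(PAD["d"])
E
```

```text
2082 rect 0.4509 0.3821 [68.6 35.4] 63.5 mean [0.4517 0.3833 0.0207]
-26.478195190429688
hit False
opening 0.03560422675564811 f 35.85610628128052
opening 0.03559562057127757 t 41.7333
contact True dz 0.00027679546594144497 opening 0.03505420090938744
t 46.0167
2034 rect 0.4715 0.1413 [68.7 36. ] 75.7 mean [0.4717 0.1421 0.0357]
[0.47281018 0.14156431]
```

View pics/w_d.png

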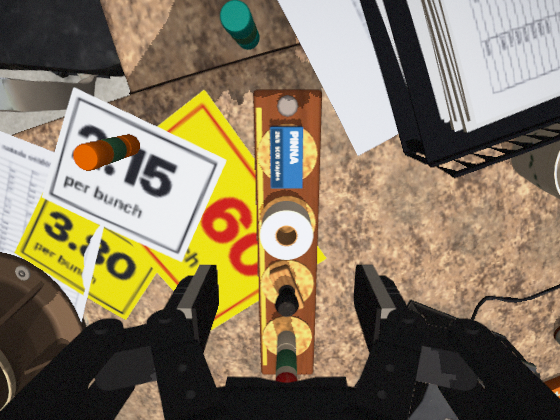

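The box is centred on pad d at image (286,156). I'll take one final overall look before handing in.

```bash
python3 - <<'E'
from h import *
bot.movep([.42,-.3,.3],down(YP));bot.sleep(.3)
p,d=cams.read_camera("side");cv2.imwrite("pics/side1.png",p[:,:,::-1]);X=cloud("side",d)
for k,z0,z1 in (("a",.1,.13),("b",.06,.08),("c",.047,.065),("d",.03,.045)): print(k,PAD[k].round(4));fit(X,*PAD[k],.045,z0,z1)
E
```

```text
a [ 0.4084 -0.1052]
124 rect 0.4056 -0.1086 [25.1 25.7] 70.4 mean [ 0.4065 -0.1119  0.1109]
b [ 0.4299 -0.0229]
88 rect 0.4286 -0.0269 [27.1 22.9] 47.8 mean [ 0.428  -0.0303  0.0679]
c [0.4513 0.0593]
255 rect 0.4488 0.0558 [60.2 57.3] 64.8 mean [0.4486 0.0531 0.0537]
d [0.4728 0.1416]
158 rect 0.4692 0.138 [68.7 37.4] 76.4 mean [0.4716 0.139  0.0368]
```

View pics/side1.png

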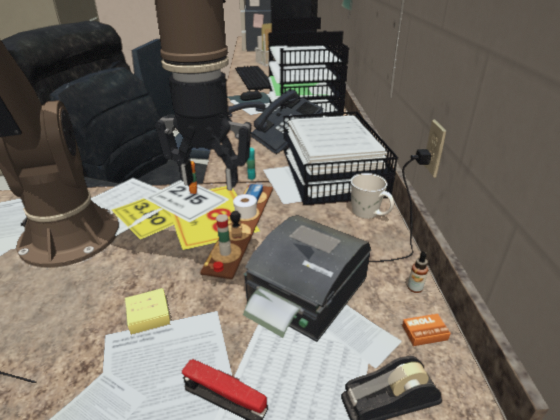

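The side view shows all four items standing in order with the mug untouched. The arm looks as if it's still near the strip, so I'll check its pose before handing in.

```bash
python3 - <<'E'
from h import *
print(bot.current_tcp_pos(),bot.current_time_s(),bot.current_contact_force())
p,d=cams.read_camera("side");cv2.imwrite("pics/side2.png",p[:,:,::-1])
E
```

```text
[ 0.42024985 -0.29959087  0.30002129] 48.4333 [ 0.64818888  0.62333956 -0.58128255]
```

View pics/side2.png

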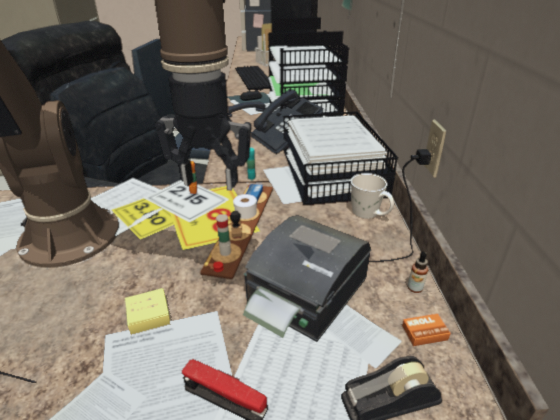

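The gripper is 0.3 m up at y = -0.3 and only overlaps the strip because of perspective; all four items stand in order.

```bash
python3 -c "
from cell import workorder
print(workorder.sign_off())"
```

```text
the job is handed in; nothing more can be done
None
```

Handed in after about 48 s on the robot clock: from the red knob, the glue stick, rubber stamp, label roll and staples box stand upright on successive pads, each within about 1.5 mm of centre by the wrist camera, with the mug and look-alikes left alone.

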